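# Clear the soroban with a fingertip along its bar

### The job

The soroban has just been tipped and laid flat, so all its beads have fallen towards the near rail. Finish clearing it as one does: run a fingertip along the cross-bar from the left end to the right (as seen from the robot's side), pushing every upper bead off the bar and up to the far rail as you pass, and leave the lower beads down. Use a light touch: do not press hard, lift the soroban or shove it about, and leave everything else on the table where it is.

Things in the scene. Friction and masses are not known exactly. Their poses are not given: they have to be found in the camera images.
- soroban: Abacus of dark wood with light beads, 235 x 118 mm, frame 18 mm high, ~0.7 kg, loose on rubber feet, lower beads towards the robot. Origin: on the table under the middle of the bar's far edge; x along the rods, near to far rail; y along the bar to its left end; z up. In x: near rail -82 to -70 mm, lower part to -10, cross-bar -10 to 0 (its top at z 16), upper part 0 to 24, far rail 24 to 36.
- upper_1 (a joint): Upper bead of the 1st (leftmost) rod (rod at soroban y = 92 mm): 0 = down on the bar, 0.012 m = up at the far rail. Slides with 0.15 N friction and stays. All beads are double cones, 22 mm across at the mid ridge, 9 mm at the ends, 12 mm thick along the rod; axis 13.5 mm, top 24.5 mm above the table (6.5 above the frame, 8.5 above the bar).
- upper_2 (a joint): Upper bead of the 2nd rod (rod at soroban y = 69 mm): 0 = down on the bar, 0.012 m = up at the far rail.
- upper_3 (a joint): Upper bead of the 3rd rod (rod at soroban y = 46 mm): 0 = down on the bar, 0.012 m = up at the far rail.
- upper_4 (a joint): Upper bead of the 4th rod (rod at soroban y = 23 mm): 0 = down on the bar, 0.012 m = up at the far rail.
- upper_5 (a joint): Upper bead of the 5th (middle) rod (rod at soroban y = 0 mm): 0 = down on the bar, 0.012 m = up at the far rail.
- upper_6 (a joint): Upper bead of the 6th rod (rod at soroban y = -23 mm): 0 = down on the bar, 0.012 m = up at the far rail.
- upper_7 (a joint): Upper bead of the 7th rod (rod at soroban y = -46 mm): 0 = down on the bar, 0.012 m = up at the far rail.
- upper_8 (a joint): Upper bead of the 8th rod (rod at soroban y = -69 mm): 0 = down on the bar, 0.012 m = up at the far rail.
- upper_9 (a joint): Upper bead of the 9th (rightmost) rod (rod at soroban y = -92 mm): 0 = down on the bar, 0.012 m = up at the far rail.
- lower_1 (a joint): Topmost lower bead of the 1st (leftmost) rod: 0 = down, 0.012 m = up at the bar. Each rod has 4 lower beads packed against the near rail, which leaves 12 mm free before the bar; the topmost slides as lightly as the upper beads.
- lower_2 (a joint): Topmost lower bead of the 2nd rod: 0 = down, 0.012 m = up at the bar.
- lower_3 (a joint): Topmost lower bead of the 3rd rod: 0 = down, 0.012 m = up at the bar.
- lower_4 (a joint): Topmost lower bead of the 4th rod: 0 = down, 0.012 m = up at the bar.
- lower_5 (a joint): Topmost lower bead of the 5th (middle) rod: 0 = down, 0.012 m = up at the bar.
- lower_6 (a joint): Topmost lower bead of the 6th rod: 0 = down, 0.012 m = up at the bar.
- lower_7 (a joint): Topmost lower bead of the 7th rod: 0 = down, 0.012 m = up at the bar.
- lower_8 (a joint): Topmost lower bead of the 8th rod: 0 = down, 0.012 m = up at the bar.
- lower_9 (a joint): Topmost lower bead of the 9th (rightmost) rod: 0 = down, 0.012 m = up at the bar.
- pen: Bystander: black ball pen with a steel tip, 140 mm long, 11 mm thick, lying in front of the soroban's near rail; origin under its middle, x along it.
- eraser: Bystander: white eraser 45 x 18 x 12 mm beside the soroban's right end; origin under its centre.
- seal_case: Bystander: small wooden case for a name seal, 74 x 26 x 20 mm, lying beyond the soroban's far rail; origin under its centre.
- teacup: Bystander: grey-green handleless teacup, 74 mm across, 88 mm tall, right of the soroban; origin under its centre.
- teapot: Bystander: white teapot with blue handle, 128 mm across the body, 117 mm tall, standing on a wooden trivet 14 mm high to the right; origin under its centre.

How it is judged:
By the outcome, as a careful person would: the job done as asked, in the order asked, and still so for the second after the job is handed in, with the robot touching nothing.
It also fails if it takes over 61 s, if anything falls off the work surface, if the arm or the gripper's body presses on something with over 40 N, if the wrist force passes 120 N, or if a joint passes its speed limit or range.

### The arm

A 7-joint arm with a two-finger parallel gripper is mounted at the origin on the work surface. World frame = base frame: x ahead of the robot, y to its left, z up, the work surface at z = 0. Lengths are in m, angles in rad, forces in N, time in s.
With the tool pointing down it reaches from about 0.4 to 0.85 m from the base axis. Payload 10.4 kg.
Tool frame: the origin (TCP) lies on the mounting face of the last link; the fingertips stand 173 mm ahead of it and the grasp point (between the pads) lies 155 mm ahead of it (manip.tip_extent is the distance from the TCP to the fingertips, in m); z points along the fingers, y is the line along which they close (so a half turn about z gives the same grasp; the last joint's range is limited). The gripper opens to 85 mm and grips with 20 to 120 N. Pads are 22 mm wide; open, the fingers measure 114 mm over their backs; the gripper's body (76 mm by 85 mm) begins 54 mm behind the grasp point. The pads swing forward as they close: fully open they stand 13 mm farther back than shut.
Start: joints at [-1.301, 0.332, -0.065, 1.46, 0.022, 1.35, -0.088], TCP at [0.18, 0.598, 0.405] pointing down, gripper open.
Joint ranges: [-2.6, 2.6], [-0.5, 2.12], [-1.47, 1.34], [0.16, 2.42], [-1.27, 4.41], [0.06, 2.06], [-2.6, 2.6]. Speed limits (rad/s): [2.22, 2.22, 2.79, 2.79, 3.14, 3.14, 3.14].

### API

Orientations are given as a unit quaternion [x, y, z, w].
In Python, from workcell import manip gives the robot as it stands.
- The arm moves only by the tool move_arm, never from a script. Its argument "plan" is one flat list of numbers, 7 for each row, row after row: the turn, a rotation vector about the tool's x, y, z in rad, then the shift along the tool's x, y, z in m, then the finger opening in m, from 0 to 0.0854. In form: [ax, ay, az, dx, dy, dz, gripper, ax, ay, az, dx, dy, dz, gripper, ...]. A call has 1 to 12 rows; each row is the pose to reach, as a shift and turn from the pose commanded when the call began, along the tool's axes at that moment; what a row does not reach only later rows make up. A row lasts 1/8 s, in which the tool goes at most 62.5 mm and 10.7 degrees, less where a joint would pass 70% of its speed; a pose out of reach is approached as far as the arm can. A call with a gripper value outside its range is refused whole. The fingers move at their own pace and stop on an object; "squeeze" is the grip in N (left out, the last holds). Time passes only in rows, so rows that repeat a pose let the fingers close. It gives the time, the measured TCP pose, the force, the opening and the grip force at its end, in the units of the state.
- manip.get_obs(): the state, without advancing time (a new reading comes with each control period).
- manip.camera(name): name is "side" or "top"; returns a dict with "color" (400x640x3 uint8, red, green, blue), "fx", "fy", "cx", "cy" (pixels), "cam_to_world" (4x4, takes a point from camera to world coordinates). Camera axes: x right, y down, z forward; pixel columns grow to the right and rows downward; lengths in m; the calibration is good to about 2 mm. A picture is of the moment at which its call begins. There is no depth.
- manip.hand_in(): hands the job in; it is judged then, once.
Trained networks look in a picture, given as the dict that the camera call returned (one of the last four; its "shot" number tells which), for a name from the list of things; names that differ only in an ending like _2 or _b are one class to them, and where a whole thing is asked for, a point or a joint stands for the part that bears it (a point fixed in the world has none). Each returns a list of dicts, best first, with "conf" (0 to 1); they miss things now and then, are a little off and sometimes report something else, mostly with a low value. They report only what shows in the picture. A call takes as long as a camera call.
- manip.look_for(picture, label): "position" ([x, y, z] in m, in the coordinates of the camera as it stood for that picture, good to about 4 mm: the middle of the surface that is visible of it).
- manip.silhouettes(picture, label): "pixels" (400x640 bool, what is visible of it).
- manip.tip_of(picture, label): "position" ([x, y, z] in m, in the coordinates of the camera as it stood for that picture, good to about 4 mm: a listed point, or the origin of a listed thing).
The state is a dict: "clock": time; "joint_pos": joint angles; "joint_velocities": joint speeds; "tau": joint torques, N m; "position": TCP position; "ee_rot": TCP orientation; "ft_force": force on the tool from outside, world axes, zero at the start; "torque": the same for the moment, N m; "grip_width": opening from 0.0 (shut) to 1.0 (fully open); "grasp_force": force on a finger pad.
Only numpy, scipy, OpenCV 4.12 (cv2) and the standard library are available. Lean on these libraries where they do the work, as an engineer would, in place of code of your own. Each camera call takes 0.05 s, during which the arm holds its last target. There are 200 camera calls.

## Working session

There is one attempt and no reset: what is moved stays moved. The work goes in short steps, Python scripts to look and compute and a tool call to move; the robot and the scene stay as the last step left them, time stands still between calls to the robot, and variables do not carry over. Pictures are saved under pics/ and viewed, at most 10 in all, crops included, and the job is handed in when it is done.

Besides the shell and the picture viewer there is one more tool, called after "Call:" as name(argument=value, ...) on one line, values as JSON. move_arm: Moves the arm, as the interface text tells. Its arguments: {"type":"object","properties":{"plan":{"type":"array","items":{"type":"number"}},"squeeze":{"type":"number"}},"required":["plan"]}

```bash
mkdir -p pics; cat > h.py <<'E'
import numpy as np, cv2
from workcell import manip
def w(p,c): return (np.array(c["cam_to_world"])@np.r_[p,1])[:3]
def ray(c,u,v,z):
    T=np.array(c["cam_to_world"]); d=T[:3,:3]@[(u-c["cx"])/c["fx"],(v-c["cy"])/c["fy"],1]
    return T[:3,3]+d*(z-T[2,3])/d[2]
def px(c,p):
    q=np.linalg.inv(np.array(c["cam_to_world"]))@np.r_[p,1]
    return np.array([c["fx"]*q[0]/q[2]+c["cx"],c["fy"]*q[1]/q[2]+c["cy"]])
E
python3 - <<'E'
from h import *
o=manip.get_obs();print({k:np.round(v,4) for k,v in o.items()},manip.tip_extent)
for n in("top","side"):
    c=manip.camera(n);cv2.imwrite(f"pics/{n}0.png",c["color"][:,:,::-1])
    print(n,np.round(c["cam_to_world"],3).tolist(),c["fx"])
    for l in("soroban","upper_1","lower_1","pen","eraser","seal_case","teacup","teapot"):
        for f in(manip.tip_of,):
            r=f(c,l);print(l,[(np.round(w(x["position"],c),3).tolist(),round(x["conf"],2)) for x in r][:10])
    if n=="top":
        s=manip.silhouettes(c,"soroban")
        if s:
            m=s[0]["pixels"];pts=np.argwhere(m)[:,::-1]
            W=np.array([ray(c,*p,0.018)[:2] for p in pts]);r=cv2.minAreaRect((W*1000).astype(np.float32));print(r,cv2.boxPoints(r))
E
```

```text
{'clock': np.float64(0.0), 'joint_pos': array([-1.3006,  0.3329, -0.0647,  1.4609,  0.0216,  1.3499, -0.0885]), 'joint_velocities': array([-0.0007, -0.0015,  0.0007,  0.001 , -0.0003, -0.0001,  0.0016]), 'tau': array([-4.00000e-04, -6.25451e+01,  4.89000e-02, -3.91594e+01,
        1.62000e-02,  1.02000e-02,  0.00000e+00]), 'position': array([0.1803, 0.5983, 0.4039]), 'ee_rot': array([ 1.459e-01,  9.893e-01, -7.000e-04, -1.000e-04]), 'ft_force': array([-0.3539,  0.6823, -0.3697]), 'torque': array([-0.05  , -0.0106,  0.0162]), 'grasp_force': np.float64(0.0), 'grip_width': np.float64(0.9987)} 0.1734
top [[-0.012, -0.996, 0.093, 0.393], [-1.0, 0.012, -0.008, -0.118], [0.007, -0.093, -0.996, 1.009], [0.0, 0.0, 0.0, 1.0]] 425.98976218708253
soroban []Traceback (most recent call last):
  File "<stdin>", line 8, in <module>
ValueError: it knows: eraser, pen, seal_case, soroban, teacup, teapot
```

```bash
python3 - <<'E'
from h import *
for n in("top","side"):
    c=manip.camera(n);cv2.imwrite(f"pics/{n}0.png",c["color"][:,:,::-1])
    print(n,np.round(c["cam_to_world"],3).tolist(),c["fx"])
    for l in("soroban","pen","eraser","seal_case","teacup","teapot"):
        r=manip.tip_of(c,l);print(l,[(np.round(w(x["position"],c),3).tolist(),round(x["conf"],2)) for x in r][:4])
    if n=="top":
        s=manip.silhouettes(c,"soroban")
        if s:
            m=s[0]["pixels"];pts=np.argwhere(m)[:,::-1]
            W=np.array([ray(c,*p,0.018)[:2] for p in pts]);r=cv2.minAreaRect((W*1000).astype(np.float32));print(r,cv2.boxPoints(r))
E
```

```text
top [[-0.012, -0.996, 0.093, 0.393], [-1.0, 0.012, -0.008, -0.118], [0.007, -0.093, -0.996, 1.009], [0.0, 0.0, 0.0, 1.0]] 425.98976218708253
soroban [([0.479, -0.062, 0.001], 0.58)]
pen [([0.363, -0.099, -0.003], 0.5)]
eraser []
seal_case [([0.543, -0.114, 0.001], 0.82)]
teacup [([0.685, -0.391, 0.002], 0.68)]
teapot [([0.328, -0.415, 0.012], 0.6), ([0.362, -0.1, 0.0], 0.23)]
((452.7562561035156, -65.086181640625), (118.69102478027344, 234.3948974609375), 1.8128267526626587) [[ 389.73297    50.175247]
 [ 397.14795  -184.10234 ]
 [ 515.77954  -180.34761 ]
 [ 508.36456    53.929977]]
side [[-0.902, -0.235, 0.362, 0.157], [-0.432, 0.471, -0.77, 0.604], [0.01, -0.85, -0.526, 0.531], [0.0, 0.0, 0.0, 1.0]] 376.4046917883082
soroban [([0.476, -0.067, -0.001], 0.59)]
pen [([0.363, -0.104, 0.001], 0.46), ([0.548, -0.11, 0.003], 0.37)]
eraser [([0.433, -0.221, 0.002], 0.51)]
seal_case [([0.547, -0.111, 0.001], 0.6)]
teacup [([0.688, -0.39, 0.003], 0.74)]
teapot [([0.328, -0.413, 0.012], 0.96)]
```

View pics/top0.png

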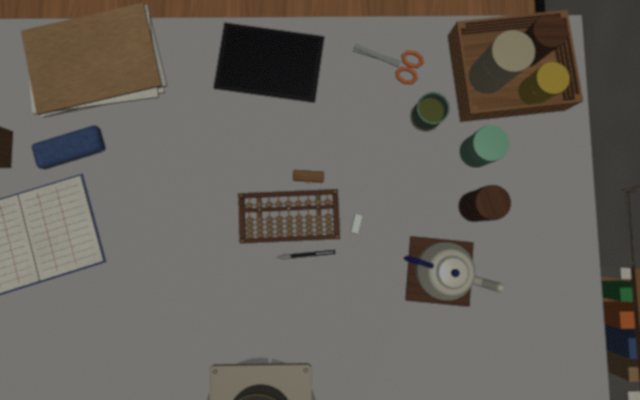

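View pics/side0.png

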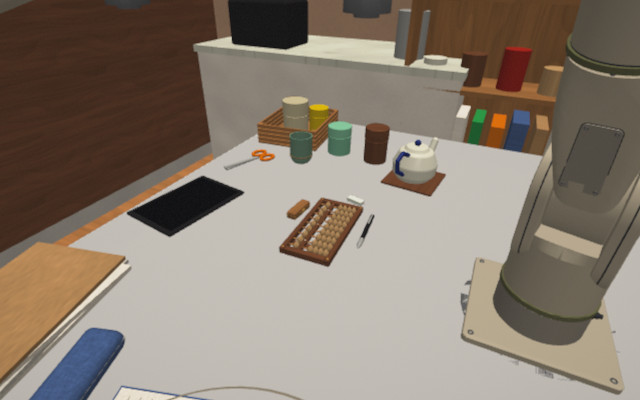

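The top view shows the soroban at px (238–340, 190–242), with its bar near row 207. The rectangle fit and the networks agree on an origin of about (0.476, -0.065) with a yaw of about 1.8°. The tool's present yaw gives the closed fingers an 18° slant to the bar, which suits wedging the beads off it. I'll hover left of rod 1.

Call:
move_arm(plan=[0,0,0,-0.432,-0.431,0.1,0,0,0,0,-0.432,-0.431,0.1,0,0,0,0,-0.432,-0.431,0.1,0,0,0,0,-0.432,-0.431,0.1,0,0,0,0,-0.432,-0.431,0.1,0,0,0,0,-0.432,-0.431,0.1,0,0,0,0,-0.432,-0.431,0.1,0,0,0,0,-0.432,-0.431,0.1,0,0,0,0,-0.432,-0.431,0.1,0,0,0,0,-0.432,-0.431,0.1,0,0,0,0,-0.432,-0.431,0.1,0,0,0,0,-0.432,-0.431,0.1,0], squeeze=20)

```text
clock: 2.35
position: [0.4695, 0.0614, 0.3047]
ee_rot: [0.146, 0.989, 0.0, -0.0]
ft_force: [0.4, 1.2, 0.1]
grip_width: -0.003
grasp_force: 0.0
```

Call:
move_arm(plan=[0,0,0,0,0,0.03,0,0,0,0,0,0,0.05,0,0,0,0,0,0,0.05,0,0,0,0,0,0,0.05,0])

```text
clock: 2.85
position: [0.4698, 0.0618, 0.2556]
ee_rot: [0.145, 0.989, 0.0, 0.0]
ft_force: [0.7, 0.3, -0.4]
grip_width: 0.003
grasp_force: 0.0
```

```bash
cat >> h.py <<'E'
O=np.array([.4758,-.0644]);A=.0316
def s2w(x,y,z=0):
    return np.array([O[0]+x*np.cos(A)-y*np.sin(A),O[1]+x*np.sin(A)+y*np.cos(A),z])
def w2s(p):
    d=np.array(p[:2])-O; return np.array([d[0]*np.cos(A)+d[1]*np.sin(A),-d[0]*np.sin(A)+d[1]*np.cos(A)])*1000
def draw(c,box,k,name):
    u0,v0,u1,v1=box;im=cv2.resize(c["color"][v0:v1,u0:u1,::-1],None,fx=k,fy=k,interpolation=cv2.INTER_CUBIC);im=np.clip(im*1.5,0,255).astype(np.uint8)
    for x,y0,y1,z,col in((-.082,.1175,-.1175,.018,(0,255,0)),(.036,.1175,-.1175,.018,(0,255,0)),(-.01,.1,-.1,.016,(255,255,0)),(0,.1,-.1,.016,(255,255,0)),(.024,.1,-.1,.018,(255,0,255))):
        p=[tuple(int(q) for q in ((px(c,s2w(x,y,z))+.5-[u0,v0])*k)) for y in(y0,y1)]
        cv2.line(im,*p,col,1)
    for y in(.1175,-.1175):
        p=[tuple(int(q) for q in ((px(c,s2w(x,y,.018))+.5-[u0,v0])*k)) for x in(-.082,.036)]
        cv2.line(im,*p,(0,255,0),1)
    cv2.imwrite(name,im)
    return im
E
python3 - <<'E'
from h import *
c=manip.camera("top");a=draw(c,(225,175,355,250),6,"pics/_t.png")
s=manip.camera("side");b=draw(s,(270,180,400,270),6,"pics/_s.png")
cv2.imwrite("pics/t1.png",a);cv2.imwrite("pics/s1.png",b)
o=manip.get_obs();print(w2s(o["position"]))
for c in(c,s):
  for r in manip.tip_of(c,"soroban"):print(w(r["position"],c),r["conf"])
E
```

```text
[ -1.90431592 126.01857385]
[ 0.47271476 -0.06536939 -0.00136956] 0.78
```

View pics/t1.png

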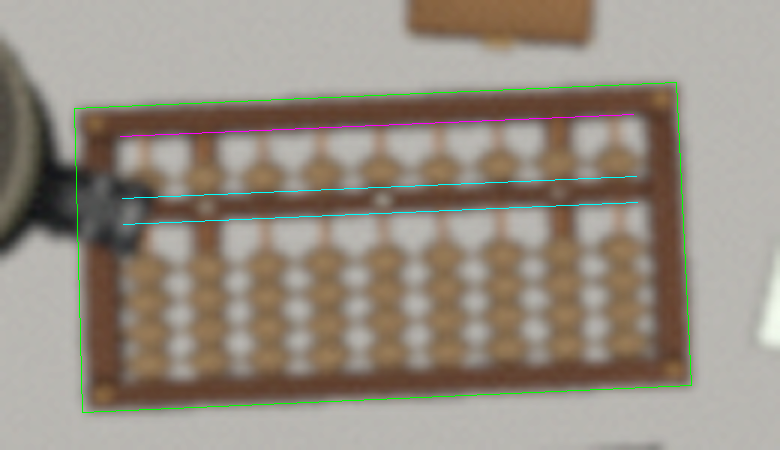

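View pics/s1.png

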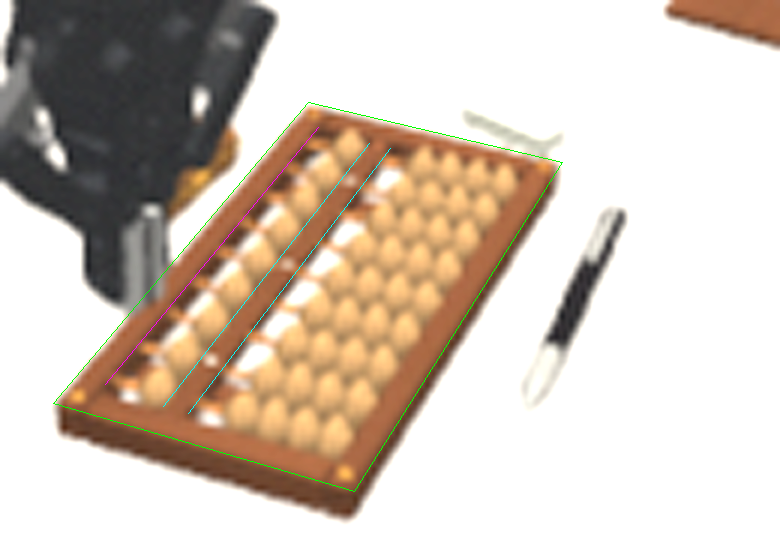

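The overlay fits the frame and bar to about 1 px in both views, so the position is good to roughly 2 mm. The finger is closed and left of rod 1 with the slant as planned. I'll descend and then find the exact reach by feeling for it on bead 1.

Call:
move_arm(plan=[0,0,0,0.002,-0.001,0.03,0,0,0,0,0.002,-0.001,0.05,0,0,0,0,0.002,-0.001,0.058,0,0,0,0,0.002,-0.001,0.062,0,0,0,0,0.002,-0.001,0.062,0,0,0,0,0.002,-0.001,0.062,0])

```text
clock: 3.8
position: [0.4677, 0.0608, 0.1933]
ee_rot: [0.146, 0.989, 0.0, 0.0]
ft_force: [0.8, 0.6, -0.1]
grip_width: -0.001
grasp_force: 0.0
```

Call:
move_arm(plan=[0,0,0,-0.0014,-0.0042,0,0,0,0,0,-0.0028,-0.0083,0,0,0,0,0,-0.0042,-0.0125,0,0,0,0,0,-0.0056,-0.0167,0,0,0,0,0,-0.007,-0.0209,0,0,0,0,0,-0.0084,-0.025,0,0,0,0,0,-0.0098,-0.0292,0,0,0,0,0,-0.0112,-0.0334,0,0,0,0,0,-0.0126,-0.0375,0,0,0,0,0,-0.014,-0.0417,0,0,0,0,0,-0.014,-0.0417,0,0])

```text
clock: 5.18
position: [0.4688, 0.0163, 0.1927]
ee_rot: [0.146, 0.989, -0.0, 0.0]
ft_force: [0.2, -0.5, 0.4]
grip_width: 0.0
grasp_force: 0.0
```

```bash
python3 - <<'E'
from h import *
o=manip.get_obs();print(w2s(o["position"]),o["position"],o["ft_force"])
s=manip.camera("side");b=draw(s,(270,180,400,270),6,"pics/s2.png")
E
```

```text
[-4.48486538 80.92704973] [0.4687605  0.01634495 0.19268118] [ 0.15001437 -0.53763035  0.43236918]
```

View pics/s2.png

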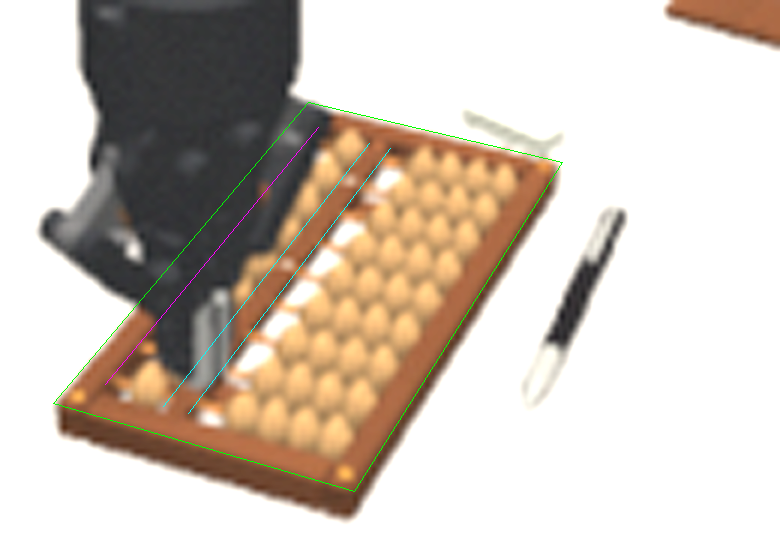

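Bead 1 has moved from about (160,385) to (150,380), only part of its 27 px travel, so the fingertip reaches less far than its nominal box. I'll push gently towards the far rail in steps.

Call:
move_arm(plan=[0,0,0,0.001,0.0028,0,0,0,0,0,0,0.0031,0,0,0,0,0,-0.0009,0.0035,0,0,0,0,0,-0.0019,0.0038,0,0,0,0,0,-0.0019,0.0038,0,0])

```text
clock: 5.85
position: [0.4718, 0.0198, 0.1927]
ee_rot: [0.146, 0.989, -0.0, 0.0]
ft_force: [0.0, -0.5, 0.5]
grip_width: 0.005
grasp_force: 0.0
```

Call:
move_arm(plan=[0,0,0,-0.0009,0.0003,0,0,0,0,0,-0.0019,0.0006,0,0,0,0,0,-0.0019,0.0006,0,0])

```text
clock: 6.22
position: [0.4737, 0.0199, 0.1927]
ee_rot: [0.146, 0.989, 0.0, 0.0]
ft_force: [-0.0, 0.4, 0.5]
grip_width: 0.002
grasp_force: 0.1
```

```bash
python3 - <<'E'
from h import *
o=manip.get_obs();print(w2s(o["position"]),o["position"],o["ft_force"])
s=manip.camera("side");b=draw(s,(270,180,400,270),6,"pics/s3.png")
E
```

```text
[ 0.59498442 84.27556099] [0.47373202 0.01985229 0.19267869] [-0.04454183  0.35113274  0.54612049]
```

View pics/s3.png

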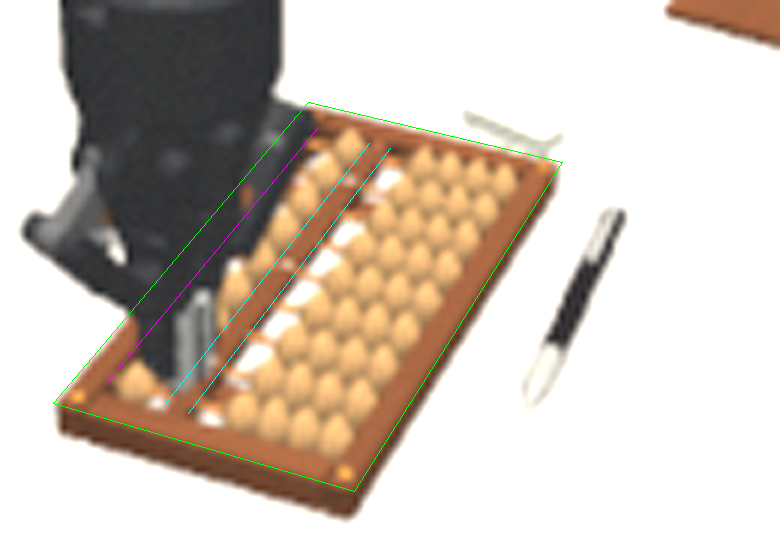

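Bead 1 is now at about (136,379), roughly 10.5 mm of its travel, and there is still no force. I'll go on in small steps until it seats.

Call:
move_arm(plan=[0,0,0,-0.0009,0.0003,0,0,0,0,0,-0.0009,0.0003,0,0,0,0,0,-0.0009,0.0003,0,0])

```text
clock: 6.65
position: [0.4746, 0.0199, 0.1927]
ee_rot: [0.146, 0.989, 0.0, 0.0]
ft_force: [-0.1, 0.5, 0.6]
grip_width: 0.003
grasp_force: 0.1
```

```bash
python3 - <<'E'
from h import *
o=manip.get_obs();print(w2s(o["position"]),o["position"],o["ft_force"],o["torque"])
s=manip.camera("side");b=draw(s,(270,180,400,270),6,"pics/s4.png")
a=cv2.imread("pics/s3.png");print([ (k,float(np.abs(a[320:440,80:180].astype(int)-b[320:440,80:180]).mean())) for k in [0]])
# subpixel shift of bead 1 and frame corner between pics
for n,(y0,y1,x0,x1) in dict(bead=(355,400,105,160),frame=(440,500,250,380)).items():
    f=lambda i:cv2.cvtColor(i[y0:y1,x0:x1],cv2.COLOR_BGR2GRAY).astype(np.float32)
    print(n,cv2.phaseCorrelate(f(a),f(b)))
E
```

```text
[ 1.49861535 84.25321637] [0.47463591 0.0198585  0.19268293] [-0.14964097  0.49209255  0.64036087] [0.01042529 0.01998511 0.01869936]
[(0, 3.8545)]
bead ((-0.10299400948953874, 0.4793077194612998), 0.9129152889604921)
frame ((0.5077711670164433, -0.012814029789478099), 0.9874114149588126)
```

Call:
move_arm(plan=[0,0,0,-0.0007,0.0002,0,0,0,0,0,-0.0007,0.0002,0,0,0,0,0,-0.0007,0.0002,0,0])

```text
clock: 7.08
position: [0.4754, 0.0199, 0.1927]
ee_rot: [0.146, 0.989, 0.0, 0.0]
ft_force: [-0.1, -0.3, 0.4]
grip_width: 0.001
grasp_force: 0.1
```

```bash
python3 - <<'E'
from h import *
o=manip.get_obs();print(w2s(o["position"]),o["ft_force"],o["torque"])
s=manip.camera("side");b=draw(s,(270,180,400,270),6,"pics/s5.png")
cs=[cv2.resize(cv2.imread(f"pics/{n}.png")[300:450,40:240],None,fx=2,fy=2) for n in("s1","s3","s4","s5")]
cv2.imwrite("pics/cmp.png",np.vstack([np.hstack(cs[:2]),np.hstack(cs[2:])]))
E
```

```text
[ 2.22888617 84.24707817] [-0.05907909 -0.27430337  0.38675384] [-0.00933872  0.04947142 -0.01225078]
```

View pics/cmp.png

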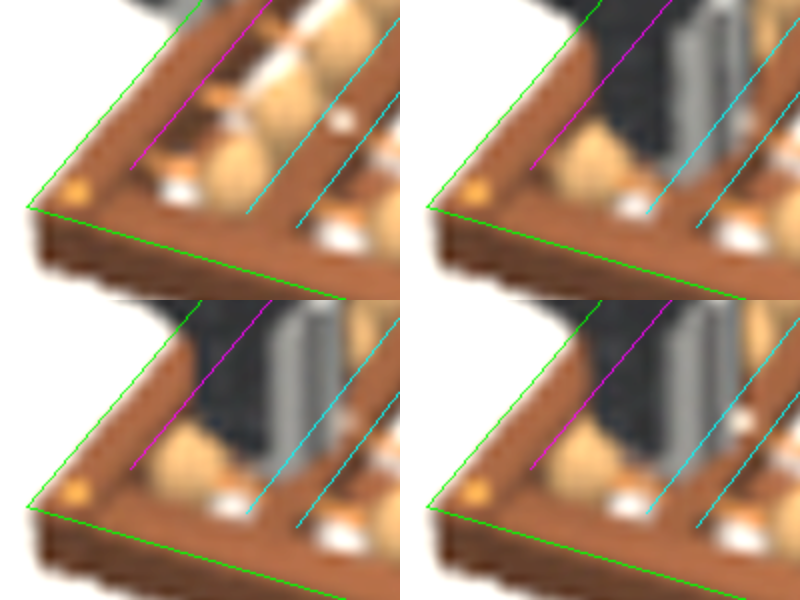

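Bead 1 has moved about 11 mm with no force felt, and a sub-millimetre gap to the rail remains. One more small step.

Call:
move_arm(plan=[0,0,0,-0.0006,0.0002,0,0,0,0,0,-0.0006,0.0002,0,0,0,0,0,-0.0006,0.0002,0,0])

```text
clock: 7.5
position: [0.476, 0.0199, 0.1927]
ee_rot: [0.146, 0.989, 0.0, -0.0]
ft_force: [0.5, 0.6, -0.6]
grip_width: 0.0
grasp_force: 0.1
```

```bash
python3 - <<'E'
from h import *
for i in range(4):
    s=manip.camera("side");o=manip.get_obs();print(w2s(o["position"]),o["ft_force"],o["torque"])
b=draw(s,(270,180,400,270),6,"pics/s6.png")
t=manip.camera("top");draw(t,(225,175,355,250),6,"pics/t6.png")
cs=[cv2.resize(cv2.imread(f"pics/{n}.png")[90:450,40:400],(400,400)) for n in("s5","s6")]
cv2.imwrite("pics/cmp2.png",np.hstack(cs))
E
```

```text
[ 2.87934638 84.25936093] [-0.09365832  0.37869656 -0.23951075] [-0.00560219  0.07553776  0.03067529]
[ 2.85465443 84.23442529] [ 0.24082734 -0.46685415 -0.19228615] [-0.00509437  0.01599167  0.0032444 ]
[ 2.84735362 84.23855392] [-0.2381248  -0.69756131  0.47339545] [-0.00175132  0.03321451 -0.01122412]
[ 2.8428694  84.24273178] [-0.89397227 -0.32869806  0.37667132] [0.07749756 0.03237915 0.0005533 ]
```

View pics/cmp2.png

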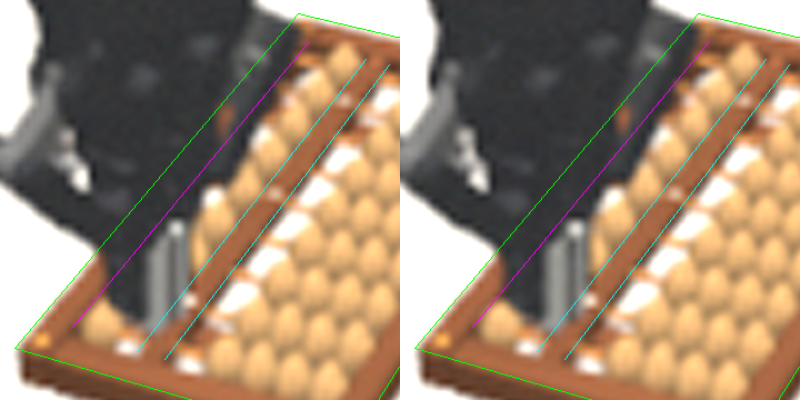

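Call:
move_arm(plan=[0,0,0,-0.0005,0.0002,0,0,0,0,0,-0.0005,0.0002,0,0,0,0,0,-0.0005,0.0002,0,0])

```text
clock: 8.12
position: [0.4765, 0.0199, 0.1927]
ee_rot: [0.146, 0.989, 0.0, 0.0]
ft_force: [-0.2, 0.3, 0.7]
grip_width: 0.002
grasp_force: 0.1
```

Call:
move_arm(plan=[0,0,0,-0.0004,0.0001,0,0,0,0,0,-0.0004,0.0001,0,0])

```text
clock: 8.38
position: [0.4769, 0.0199, 0.1927]
ee_rot: [0.146, 0.989, 0.0, -0.0]
ft_force: [-0.1, 0.1, -0.3]
grip_width: -0.0
grasp_force: 0.2
```

```bash
python3 - <<'E'
from h import *
F=[]
for i in range(6):
    s=manip.camera("side");o=manip.get_obs();F.append(np.r_[w2s(o["position"]),o["ft_force"],o["torque"]])
print(np.mean(F,0).round(2))
cv2.imwrite("pics/raw7.png",s["color"][:,:,::-1])
E
```

```text
[ 3.780e+00  8.424e+01 -1.000e-01 -2.600e-01  1.700e-01  1.000e-02
  6.000e-02 -1.000e-02]
```

Call:
move_arm(plan=[0,0,0,-0.0006,0.0002,0,0,0,0,0,-0.0006,0.0002,0,0])

```text
clock: 8.93
position: [0.4774, 0.0199, 0.1926]
ee_rot: [0.146, 0.989, -0.0, -0.0]
ft_force: [-2.2, 0.3, 1.6]
grip_width: 0.001
grasp_force: 1.0
```

```bash
cat > chk.py <<'E'
from h import *
F=[]
for i in range(6):
    s=manip.camera("side");o=manip.get_obs();F.append(np.r_[w2s(o["position"]),o["ft_force"],o["torque"]])
print(np.mean(F,0).round(2))
a=cv2.imread("pics/raw7.png");b=np.ascontiguousarray(s["color"][:,:,::-1])
def shift(tb,im):
    x0,y0,x1,y1=tb;k=8
    T=cv2.resize(a[y0:y1,x0:x1],None,fx=k,fy=k,interpolation=cv2.INTER_CUBIC)
    S=cv2.resize(im[y0-3:y1+3,x0-3:x1+3],None,fx=k,fy=k,interpolation=cv2.INTER_CUBIC)
    _,v,_,p=cv2.minMaxLoc(cv2.matchTemplate(S,T,cv2.TM_CCOEFF_NORMED));return p[0]/k-3,p[1]/k-3,round(v,3)
print("bead",shift((285,238,296,248),b),"frame",shift((312,248,336,268),b),"corner",shift((276,240,286,254),b))
E
python3 chk.py
```

```text
[ 4.260e+00  8.424e+01 -2.430e+00  2.300e-01  6.000e-01  7.000e-02
  5.400e-01  0.000e+00]
bead (0.0, 0.0, 0.994) frame (0.0, 0.0, 0.999) corner (0.0, 0.0, 0.999)
```

The force is clear now (-2.4 N) and the soroban hasn't moved, so bead 1 is seated and the working reach is about 0.4 mm short of here. I'll take the next beads in order: ease back, slide to the next rod, press up.

Call:
move_arm(plan=[0,0,0,0.0081,-0.0027,0,0,0,0,0,0.0055,-0.0103,0,0,0,0,0,0.003,-0.0179,0,0,0,0,0,0.0007,-0.0245,0,0,0,0,0,-0.0016,-0.0237,0,0,0,0,0,-0.0036,-0.0231,0,0,0,0,0,-0.0054,-0.0224,0,0,0,0,0,-0.0069,-0.022,0,0,0,0,0,-0.0069,-0.022,0,0,0,0,0,-0.0069,-0.022,0,0])

```text
clock: 10.48
position: [0.4778, -0.003, 0.1926]
ee_rot: [0.146, 0.989, 0.0, -0.0]
ft_force: [-1.0, -0.3, 0.3]
grip_width: -0.003
grasp_force: 0.3
```

```bash
python3 chk.py
```

```text
[ 3.920e+00  6.124e+01 -3.000e-01 -6.000e-02  3.700e-01  5.000e-02
  1.400e-01  0.000e+00]
bead (0.0, -0.125, 0.756) frame (0.0, 0.0, 1.0) corner (0.0, 0.0, 0.999)
```

Call:
move_arm(plan=[0,0,0,0.0076,-0.0026,0,0,0,0,0,0.005,-0.0101,0,0,0,0,0,0.0025,-0.0177,0,0,0,0,0,0.0002,-0.0244,0,0,0,0,0,-0.0021,-0.0236,0,0,0,0,0,-0.004,-0.0229,0,0,0,0,0,-0.0059,-0.0223,0,0,0,0,0,-0.0073,-0.0218,0,0,0,0,0,-0.0073,-0.0218,0,0,0,0,0,-0.0073,-0.0218,0,0])

```text
clock: 12.02
position: [0.4785, -0.026, 0.1927]
ee_rot: [0.146, 0.989, 0.0, -0.0]
ft_force: [-0.0, -0.8, 0.5]
grip_width: 0.001
grasp_force: 0.2
```

Call:
move_arm(plan=[0,0,0,0.0076,-0.0026,0,0,0,0,0,0.005,-0.0101,0,0,0,0,0,0.0025,-0.0177,0,0,0,0,0,0.0002,-0.0244,0,0,0,0,0,-0.0021,-0.0236,0,0,0,0,0,-0.004,-0.0229,0,0,0,0,0,-0.0059,-0.0223,0,0,0,0,0,-0.0073,-0.0218,0,0,0,0,0,-0.0073,-0.0218,0,0,0,0,0,-0.0073,-0.0218,0,0])

```text
clock: 13.28
position: [0.4792, -0.049, 0.1927]
ee_rot: [0.146, 0.989, 0.0, 0.0]
ft_force: [0.1, -0.4, 0.9]
grip_width: 0.002
grasp_force: 0.2
```

```bash
python3 chk.py
```

```text
[ 3.88 15.26 -0.43  0.22  0.25  0.02  0.04  0.03]
bead (0.0, -0.125, 0.76) frame (0.0, 0.0, 1.0) corner (0.0, 0.0, 0.999)
```

```bash
python3 - <<'E'
from h import *
s=manip.camera("side");b=draw(s,(270,180,400,270),6,"pics/s8.png")
t=manip.camera("top");a=draw(t,(225,175,355,250),6,"pics/t8.png")
cv2.imwrite("pics/both8.png",np.hstack([b[90:500,40:440],a[40:450,60:460]]))
E
```

```text
(no output)
```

View pics/both8.png

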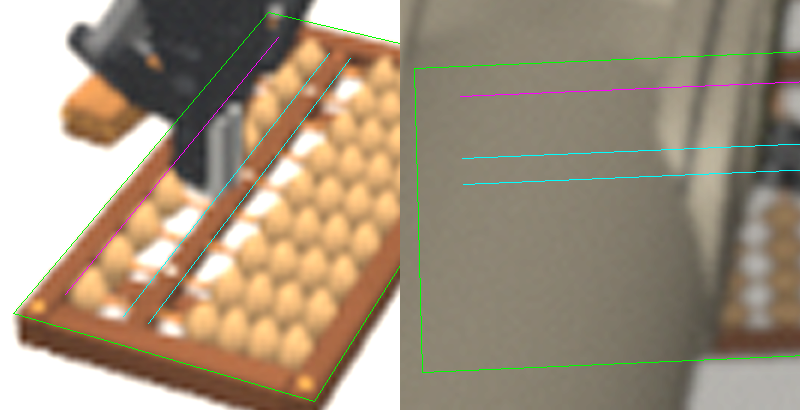

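Side view: upper beads 1–4 are against the far rail (90,290 to about 165,190), the lower beads are down and the frame is in place. Continuing.

Call:
move_arm(plan=[0,0,0,0.0076,-0.0026,0,0,0,0,0,0.005,-0.0101,0,0,0,0,0,0.0025,-0.0177,0,0,0,0,0,0.0002,-0.0244,0,0,0,0,0,-0.0021,-0.0236,0,0,0,0,0,-0.004,-0.0229,0,0,0,0,0,-0.0059,-0.0223,0,0,0,0,0,-0.0073,-0.0218,0,0,0,0,0,-0.0073,-0.0218,0,0,0,0,0,-0.0073,-0.0218,0,0])

```text
clock: 14.92
position: [0.4799, -0.072, 0.1927]
ee_rot: [0.146, 0.989, 0.0, 0.0]
ft_force: [0.6, -0.6, -0.2]
grip_width: 0.0
grasp_force: 0.1
```

Call:
move_arm(plan=[0,0,0,0.0076,-0.0026,0,0,0,0,0,0.005,-0.0101,0,0,0,0,0,0.0025,-0.0177,0,0,0,0,0,0.0002,-0.0244,0,0,0,0,0,-0.0021,-0.0236,0,0,0,0,0,-0.004,-0.0229,0,0,0,0,0,-0.0059,-0.0223,0,0,0,0,0,-0.0073,-0.0218,0,0,0,0,0,-0.0073,-0.0218,0,0,0,0,0,-0.0073,-0.0218,0,0])

```text
clock: 16.18
position: [0.4806, -0.0949, 0.1927]
ee_rot: [0.146, 0.989, 0.0, 0.0]
ft_force: [0.5, 0.4, -0.2]
grip_width: 0.001
grasp_force: 0.1
```

```bash
python3 chk.py
```

```text
[ 3.830e+00 -3.072e+01  4.600e-01 -1.100e-01  3.700e-01  0.000e+00
 -1.000e-02 -1.000e-02]
bead (0.0, -0.125, 0.757) frame (0.0, 0.0, 1.0) corner (0.0, 0.0, 0.999)
```

Less contact here than before, so the yaw may be slightly off. I'll feel for the seat at bead 6.

Call:
move_arm(plan=[0,0,0,-0.0005,0.0002,0,0,0,0,0,-0.0005,0.0002,0,0])

```text
clock: 16.73
position: [0.481, -0.095, 0.1926]
ee_rot: [0.146, 0.989, 0.0, -0.0]
ft_force: [-1.8, -0.0, 1.4]
grip_width: 0.004
grasp_force: 0.7
```

Call:
move_arm(plan=[0,0,0,-0.0004,0.0001,0,0,0,0,0,-0.0004,0.0001,0,0])

```text
clock: 16.98
position: [0.4813, -0.095, 0.1925]
ee_rot: [0.146, 0.989, 0.0, -0.0]
ft_force: [-2.2, 0.2, 1.7]
grip_width: 0.001
grasp_force: 1.4
```

```bash
python3 chk.py
```

```text
[ 4.570e+00 -3.077e+01 -3.360e+00  4.200e-01  1.290e+00  8.000e-02
  7.800e-01  2.000e-02]
bead (0.0, -0.125, 0.756) frame (0.0, 0.0, 0.999) corner (0.0, 0.0, 0.999)
```

Contact comes at about 0.2 mm past the nominal reach, so beads 5 and 6 are seated. Now beads 7–9.

Call:
move_arm(plan=[0,0,0,0.0081,-0.0027,0,0,0,0,0,0.0055,-0.0103,0,0,0,0,0,0.003,-0.0179,0,0,0,0,0,0.0007,-0.0245,0,0,0,0,0,-0.0016,-0.0237,0,0,0,0,0,-0.0036,-0.0231,0,0,0,0,0,-0.0054,-0.0224,0,0,0,0,0,-0.0069,-0.022,0,0,0,0,0,-0.0069,-0.022,0,0,0,0,0,-0.0069,-0.022,0,0])

```text
clock: 18.52
position: [0.4817, -0.118, 0.1926]
ee_rot: [0.146, 0.989, 0.0, -0.0]
ft_force: [-2.1, 0.3, 1.2]
grip_width: 0.002
grasp_force: 0.7
```

Call:
move_arm(plan=[0,0,0,0.0076,-0.0026,0,0,0,0,0,0.005,-0.0101,0,0,0,0,0,0.0025,-0.0177,0,0,0,0,0,0.0002,-0.0244,0,0,0,0,0,-0.0021,-0.0236,0,0,0,0,0,-0.004,-0.0229,0,0,0,0,0,-0.0059,-0.0223,0,0,0,0,0,-0.0073,-0.0218,0,0,0,0,0,-0.0073,-0.0218,0,0,0,0,0,-0.0073,-0.0218,0,0])

```text
clock: 19.77
position: [0.4824, -0.1409, 0.1926]
ee_rot: [0.146, 0.989, 0.0, -0.0]
ft_force: [-0.7, 0.0, 0.3]
grip_width: -0.0
grasp_force: 0.5
```

```bash
python3 chk.py
```

```text
[ 4.220e+00 -7.675e+01 -1.090e+00  3.700e-01  3.400e-01  7.000e-02
  2.400e-01  2.000e-02]
bead (0.0, -0.125, 0.755) frame (0.0, 0.0, 1.0) corner (0.0, 0.0, 0.999)
```

Call:
move_arm(plan=[0,0,0,0.0076,-0.0026,0,0,0,0,0,0.005,-0.0101,0,0,0,0,0,0.0025,-0.0177,0,0,0,0,0,0.0002,-0.0244,0,0,0,0,0,-0.0021,-0.0236,0,0,0,0,0,-0.004,-0.0229,0,0,0,0,0,-0.0059,-0.0223,0,0,0,0,0,-0.0073,-0.0218,0,0,0,0,0,-0.0073,-0.0218,0,0,0,0,0,-0.0073,-0.0218,0,0])

```text
clock: 21.32
position: [0.4831, -0.1639, 0.1926]
ee_rot: [0.146, 0.989, 0.0, -0.0]
ft_force: [-1.1, 0.3, 0.7]
grip_width: -0.002
grasp_force: 0.4
```

```bash
python3 chk.py
```

```text
[ 4.200e+00 -9.975e+01 -1.100e+00  1.800e-01 -2.000e-01  4.000e-02
  2.000e-01  1.000e-02]
bead (0.0, -0.125, 0.759) frame (0.0, 0.0, 1.0) corner (0.0, 0.0, 0.999)
```

Bead 9 is seated. I'll back off, lift and clear the view.

Call:
move_arm(plan=[0,0,0,0.004,-0.0013,0,0,0,0,0,0.004,-0.0013,-0.02,0,0,0,0,0.004,-0.0013,-0.06,0,0,0,0,0.004,-0.0013,-0.12,0,0,0,0,0.004,-0.0013,-0.18,0,0,0,0,0.02,0.05,-0.2,0,0,0,0,0.05,0.11,-0.2,0,0,0,0,0.09,0.17,-0.2,0,0,0,0,0.13,0.22,-0.2,0,0,0,0,0.17,0.27,-0.2,0,0,0,0,0.21,0.32,-0.2,0,0,0,0,0.25,0.37,-0.2,0])

```text
clock: 23.12
position: [0.357, 0.245, 0.393]
ee_rot: [0.146, 0.989, 0.001, 0.0]
ft_force: [1.2, 0.4, 0.4]
grip_width: 0.003
grasp_force: 0.0
```

Call:
move_arm(plan=[0,0,0,0.04,0.05,0,0,0,0,0,0.08,0.1,0,0,0,0,0,0.12,0.15,0,0,0,0,0,0.12,0.15,0,0,0,0,0,0.12,0.15,0,0])

```text
clock: 23.75
position: [0.2867, 0.4216, 0.3924]
ee_rot: [0.146, 0.989, -0.0, 0.0]
ft_force: [0.6, -0.1, -0.0]
grip_width: 0.002
grasp_force: 0.0
```

```bash
python3 - <<'E'
from h import *
o=manip.get_obs();print(o["position"],o["clock"])
s=manip.camera("side");b=draw(s,(270,180,400,270),6,"pics/s9.png")
t=manip.camera("top");a=draw(t,(225,175,355,250),6,"pics/t9.png")
cv2.imwrite("pics/both9.png",np.vstack([cv2.resize(b[90:540,40:640],(400,300)),cv2.resize(a[60:430],(600,285))[:,100:500]]) if 0 else np.hstack([cv2.resize(b[90:530,40:580],(395,322)),cv2.resize(a[70:420,60:700],(400,322))]))
E
```

```text
[0.28672112 0.42158497 0.39243102] 23.75
```

View pics/both9.png

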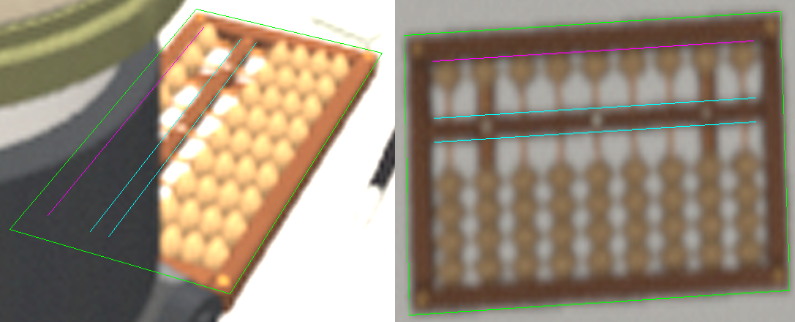

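The top view shows all nine upper beads at the far rail (row ~70) and all the lower beads down, with the soroban where it was. Handing in.

```bash
python3 -c "from workcell import manip; print(manip.hand_in())"
```

```text
the job is handed in; nothing more can be done
None
```

The job is handed in: all nine upper beads were pushed to the far rail in order from left to right, one short push per rod rather than one continuous sweep; the lower beads stayed down, wrist-force readings peaked at about 3.5 N, and the soroban showed no visible movement.

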